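# Close the sample changer and start the run

## Task

The sample drawer of the low white sample changer stands open. With the fingertips push it fully home by its front, then press the green start key on the lid fully down, lightly, and take the hand away so that the key springs back. Do not ram the drawer, do not touch the vials in it, do not press the red or yellow key, and leave the bottles and the tub standing where they are, not lifted or pushed.

Things in the scene. Friction and masses are not known exactly. Their poses are not given: they have to be found in the camera images.
- sampler: Low white sample changer, fixed to the bench, 200 mm deep (own x), 260 mm wide (own y), 92 mm high. Origin at the centre of its underside, on the bench. Own x points from its front (drawer side, towards the robot) to its back, own y to the left seen from the robot, z up; it may be yawed up to 0.3 rad. Its flat lid carries three round keys in a row along own y, 70 mm apart, 58 mm behind its front edge (own x = -0.042); which colour is where varies.
- drawer (a joint): How far the sample drawer is pulled out, m: 0 fully home, 0.09 fully out. It slides along the changer's own x (home is towards +x), with about 2 N of friction plus 10 N per m/s, stays where it is left, and meets a hard stop at 0.
- drawer_face (a point): Centre of the flat metal front of the drawer: the panel is 206 mm wide, 52 mm high (16 to 68 mm above the bench), 15 mm thick; this point is on its outer face, the one towards the robot, 42 mm above the bench, and moves with the drawer. Fully home, it lies at own x = -0.115 of the changer, 15 mm in front of the housing.
- vials_mid (a point): Three rows of seven small glass vials with blue caps, 12 mm across, fixed in the drawer just behind its front panel, tops 64 mm above the bench. Not to be touched. This point: top centre of the middle row; the rows are 26 mm apart along the changer's own x, the vials 26 mm apart along own y.
- key_green_base: Grey collar that carries the green key (same place as the key); origin at the centre of its underside, on the lid. Fixed.
- key_green_top (a point): Centre of the top face of the round green start key, at rest: 30 mm diameter, top 18 mm above the changer's lid (110 mm above the bench), in a round grey collar 46 mm across whose rim is 12 mm above the lid. This point goes down with the key.
- key_green (a joint): Travel of the green key, m: 0 up, 0.006 fully down. It springs back by itself; it starts to give at about 1.2 N and is fully down at about 4 N.
- key_red_top (a point): Centre of the top face of the round red key, at rest: 30 mm diameter, top 18 mm above the changer's lid (110 mm above the bench), in a round grey collar 46 mm across whose rim is 12 mm above the lid. This point goes down with the key.
- key_red (a joint): Travel of the red key, m: 0 up, 0.006 fully down. It springs back by itself; it starts to give at about 1.2 N and is fully down at about 4 N.
- key_yellow_top (a point): Centre of the top face of the round yellow key, at rest: 30 mm diameter, top 18 mm above the changer's lid (110 mm above the bench), in a round grey collar 46 mm across whose rim is 12 mm above the lid. This point goes down with the key.
- key_yellow (a joint): Travel of the yellow key, m: 0 up, 0.006 fully down. It springs back by itself; it starts to give at about 1.2 N and is fully down at about 4 N.
- amber_mid (a point): Centre (70 mm up) of a loose amber bottle with a blue cap, 68 mm across, 140 mm high, standing on the bench beside the changer.
- clear_mid (a point): Centre (60 mm up) of a loose clear bottle with a blue cap, 60 mm across, 120 mm high, standing on the bench.
- tub_mid (a point): Centre (37.5 mm up) of a loose white tub, 70 mm across, 75 mm high, standing on the bench.
Mind the look-alikes: they are no part of the job. Of the things shaped like the part that bears clear_mid, the clear glass one is meant. Leave any purple look-alike of the part that bears tub_mid alone.

How it is judged:
On the way, in this order (a step that is already met when the one before it is completed fails the run):
1. the drawer is fully home (within 4 mm), the green key still up (value of joint drawer below 0.004 m and value of joint key_green below 0.001 m), for 0.2 s.
2. with the drawer home, the green key is pressed down by the fingers (at least 4.5 of its 6 mm) (value of joint key_green above 0.0045 m and value of joint drawer below 0.004 m and contact force between the fingers and key_green_base above 0.5 N), for 0.05 s.
At the end, for the whole second after the job is handed in: The drawer is fully home (within 4 mm), the green key has been pressed and is up again (within 1 mm), the red and yellow keys are up, and the two bottles and the tub stand upright (within 0.1 rad) within 15 mm of where they were (all of step 1 and value of joint each of key_red, key_yellow below 0.001 m and distance of each of amber_mid, clear_mid, tub_mid from where it was at the start of the episode below 0.015 m and angle between each of amber_mid, clear_mid, tub_mid's own z axis and vertical below 0.1 rad); the robot touches nothing.
It fails at once if the green key is pressed (over 3 mm) while the drawer is open (over 6 mm) (value of joint key_green above 0.003 m and value of joint drawer above 0.006 m).
It fails at once if the red or the yellow key is pressed (over 2 mm) (value of joint any of key_red, key_yellow above 0.002 m).
It fails at once if the green key or its collar is pressed with more than 30 N, or the drawer or changer is rammed with more than 45 N (contact force between the fingers and key_green_base above 30 N or contact force between any of the fingers, the arm and sampler above 45 N).
It fails at once if the vials are touched (over 0.5 N) (contact force between any of the fingers, the arm and drawer_c2 above 0.5 N or contact force between any of the fingers, the arm and drawer_c3 above 0.5 N or contact force between any of the fingers, the arm and drawer_c4 above 0.5 N).
It fails at once if a bottle or the tub is lifted, carried or pushed more than 15 mm (distance of any of amber_mid, clear_mid, tub_mid from where it was at the start of the episode above 0.015 m).
It also fails if it takes over 45 s, if anything falls off the work surface, if the arm or the gripper's body presses on something with over 40 N, if the wrist force passes 120 N, or if a joint passes its speed limit or range.

## Robot

A 6-joint arm with a two-finger parallel gripper is mounted at the origin on the work surface. World frame = base frame: x ahead of the robot, y to its left, z up, the work surface at z = 0. Lengths are in m, angles in rad, forces in N, time in s.
With the tool pointing down it reaches from about 0.35 to 0.875 m from the base axis. Payload 4.2 kg.
Tool frame: the origin (TCP) lies midway between the tips of the shut fingers; the grasp point (between the pads) lies 19 mm behind it; x points along the fingers, y is the direction in which the jaws open and shut, and the axes are right-handed (so a half turn about x gives the same grasp; the last joint's range is limited). The gripper opens to 85 mm and grips with 20 to 120 N. Pads are 22 mm wide; open, the fingers measure 114 mm over their backs; the gripper's body (76 mm by 85 mm) begins 54 mm behind the grasp point. The pads swing forward as they close: fully open they stand 13 mm farther back than shut.
Start: joints at [1.447, 0.385, 0.008, 0, -1.194, -0.259], TCP at [0.233, 0.58, 0.231] pointing down, gripper open.
Joint ranges: [-3.14, 3.14], [-1.21, 2.06], [-1.07, 1.41], [-3.16, 2.05], [-2.99, -0.16], [-3.1, 3.1]. Speed limits (rad/s): [2.79, 2.79, 3.14, 3.14, 3.14, 3.14].

## Interface

Orientations are given as a unit quaternion [x, y, z, w].
In Python, from rig import env gives the robot as it stands.
- The arm moves only by the shell command python3 -m jog 'ROWS' [OPENING]. ROWS is JSON, a list of rows, each an object with "dp": the shift along the tool's x, y, z in m, a list of three; "turn": the turn about the tool's x in rad. A call has 1 to 20 rows; each row is the pose to reach, as a shift and turn from the pose measured when the call began, along the tool's axes at that moment; what a row does not reach only later rows make up. A row lasts 1/12 s, in which the tool goes at most 41.7 mm and 7.16 degrees, less where a joint would pass 70% of its speed; a pose out of reach is approached as far as the arm can. A call with a gripper value outside its range is refused whole. OPENING is the opening, from 0 (shut) to 1 (fully open), set as the call begins (- or left out, the last holds). The fingers move at their own pace and stop on an object; the grip force is fixed at half the most. Time passes only in rows, so rows that repeat a pose let the fingers close. It gives the time, the measured TCP pose, the force and the opening at its end, in the units of the state.
- env.get_state(): the state, without advancing time (a new reading comes with each control period).
- env.read_camera(name): name is "scene" or "top" or "wrist"; returns a dict with "frame" (384x512x3 uint8, red, green, blue), "fx", "fy", "cx", "cy" (pixels), "origin" and "rotation" of the camera in the world. Camera axes: x right, y down, z forward; pixel columns grow to the right and rows downward; lengths in m; the calibration is good to about 2 mm. A picture is of the moment at which its call begins. There is no depth.
- env.job_done(): hands the job in, once; it reports no verdict.
The state is a dict: "t": time; "qpos": joint angles; "qd": joint speeds; "joint_torque": joint torques, N m; "ee_pos": TCP position; "tool_rot": TCP orientation; "force": force on the tool from outside, world axes, zero at the start; "ft_torque": the same for the moment, N m; "gripper_width": opening from 0.0 (shut) to 1.0 (fully open).
Only numpy, scipy, OpenCV 4.12 (cv2) and the standard library are available. Lean on these libraries where they do the work, as an engineer would, in place of code of your own. Each camera call takes 0.05 s, during which the arm holds its last target. There are 200 camera calls.

## Working session

There is one attempt and no reset: what is moved stays moved. The work goes in short steps, Python scripts to look and compute and a shell command to move; the robot and the scene stay as the last step left them, time stands still between calls to the robot, and variables do not carry over. Pictures are saved under pics/ and viewed, about 8 in all and at most 12, crops included, and the job is handed in when it is done.

```bash
mkdir -p pics; cat > h.py <<'E'
import numpy as np, cv2
from rig import env
from scipy.spatial.transform import Rotation as R
def ray(c,u,v,z):
    d=np.array(c["rotation"])@np.array([(u-c["cx"])/c["fx"],(v-c["cy"])/c["fy"],1]); o=np.array(c["origin"])
    return o+d*(z-o[2])/d[2]
def proj(c,p):
    q=np.array(c["rotation"]).T@(np.array(p)-np.array(c["origin"])); return q[0]/q[2]*c["fx"]+c["cx"],q[1]/q[2]*c["fy"]+c["cy"]
def save(c,n): cv2.imwrite("pics/"+n,cv2.cvtColor(c["frame"],cv2.COLOR_RGB2BGR))
E
python3 - <<'E'
from h import *
import pickle
d={}
for n in("top","scene"):
    d[n]=c=env.read_camera(n);save(c,n+".png");print(n,c["origin"],np.round(c["rotation"],3).tolist(),c["fx"],c["cx"],c["cy"])
pickle.dump(d,open("c.pkl","wb"))
s=env.get_state();print(s["t"],s["ee_pos"],s["tool_rot"],R.from_quat(s["tool_rot"]).as_matrix().round(3).tolist(),s["gripper_width"])
E
```

```text
top [ 0.40978923 -0.01482351  0.90187483] [-0.699, 0.711, -0.051, 0.057] 348.949709814751 255.08602147514247 188.48166101634334
scene [0.9769177  0.26684145 0.83664699] [0.448, 0.846, -0.253, -0.141] 394.91890950589175 255.32670405653292 195.54280429248055
0.1 [0.23323884 0.5792959  0.23032198] [-0.69409762  0.13525945  0.69427097  0.1338701 ] [[-0.001, -0.374, -0.928], [-0.002, -0.928, 0.374], [-1.0, 0.002, -0.0]] 0.9983608760004767
```

View pics/top.png

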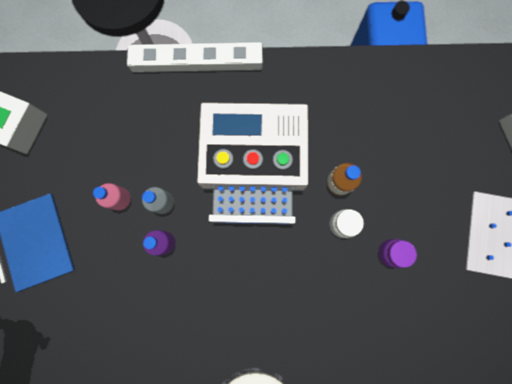

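View pics/scene.png

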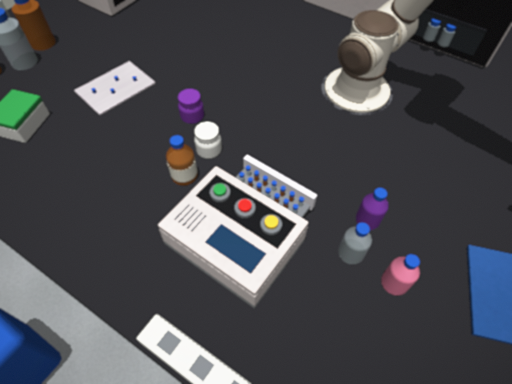

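The top view shows the changer with yellow (223,158), red (253,158) and green (283,158) keys. The drawer is open, with its front bar at about (252,219). Amber is at (345,178), the white tub at (347,223) and clear at (157,201). The purple tub (398,254) and the purple and pink bottles are look-alikes. There is only one green round key, the rightmost.

```bash
sed -i 's/np.array(c\["rotation"\])/R.from_quat(c["rotation"]).as_matrix()/' h.py
python3 - <<'E'
from h import *
import pickle
d=pickle.load(open("c.pkl","rb"))
P={}
for n in d:
    c=d[n];hsv=cv2.cvtColor(c["frame"],cv2.COLOR_RGB2HSV)
    box={"top":(190,300,140,175),"scene":(200,290,175,240)}[n]
    for k,(a,b) in {"green":(50,80),"yellow":(22,34),"red":(0,5)}.items():
        m=((hsv[...,0]>=a)&(hsv[...,0]<=b)&(hsv[...,1]>130)&(hsv[...,2]>90)).astype(np.uint8)
        w=np.zeros_like(m);w[box[2]:box[3],box[0]:box[1]]=1
        nn,l,s,ce=cv2.connectedComponentsWithStats(m*w)
        i=1+np.argmax(s[1:,4]);P[n,k]=ray(c,*ce[i],.110);print(n,k,ce[i].round(1),s[i].tolist(),P[n,k].round(4))
    y=P[n,"yellow"]-P[n,"green"];print("span",np.linalg.norm(y),"yaw",np.arctan2(-y[0],y[1]))
c=d["top"]
g=c["frame"].astype(int)
# white bar of the drawer panel
m=((g.min(2)>170)).astype(np.uint8);w=np.zeros_like(m);w[205:235,200:305]=1
nz=cv2.findNonZero(m*w);r=cv2.minAreaRect(nz);print(r)
for p in cv2.boxPoints(r):print(p,ray(c,*p,.068).round(4))
for nm,u,v,z in[("amber",346,178,.1),("tub",347,223,.075),("clear",152,200,.12),("frontlid L",199,188,.092),("frontlid R",307,188,.092)]:print(nm,ray(c,u,v,z).round(3))
yaw=np.arctan2(-(P["top","yellow"]-P["top","green"])[0],(P["top","yellow"]-P["top","green"])[1])
im=cv2.resize(c["frame"][120:270,180:380],None,fx=4,fy=4,interpolation=cv2.INTER_CUBIC);cv2.imwrite("pics/crop.png",im[...,::-1])
E
```

```text
top green [282.6 158.3] [277, 153, 12, 12, 107] [ 0.6014 -0.0734  0.11  ]
top yellow [222.4 157.4] [217, 152, 12, 12, 116] [0.606  0.0667 0.11  ]
top red [252.5 157.6] [247, 152, 12, 12, 115] [ 0.6043 -0.0034  0.11  ]
span 0.14010366843173683 yaw -0.033065385499927026
scene green [219.3 189.2] [214, 184, 12, 11, 105] [ 0.6017 -0.0729  0.11  ]
scene yellow [271.  221.5] [265, 215, 13, 14, 136] [0.6064 0.0673 0.11  ]
scene red [244.4 204.9] [238, 199, 13, 13, 131] [ 0.6042 -0.0029  0.11  ]
span 0.14025345970088265 yaw -0.03374420592125491
((251.5, 213.5), (17.0, 85.0), 90.0)
[209. 205.] [0.4996 0.1033 0.068 ]
[294. 205.] [ 0.4963 -0.1007  0.068 ]
[294. 222.] [ 0.4557 -0.0995  0.068 ]
[209. 222.] [0.4589 0.1031 0.068 ]
amber [ 0.554 -0.22   0.1  ]
tub [ 0.451 -0.223  0.075]
clear [0.507 0.225 0.12 ]
frontlid L [0.538 0.124 0.092]
frontlid R [ 0.533 -0.13   0.092]
```

View pics/crop.png

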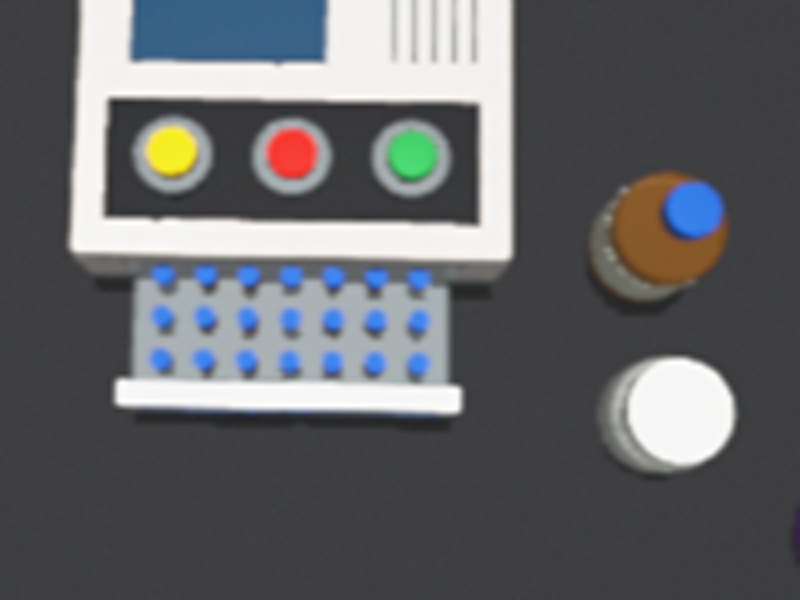

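Both views agree: green key at (0.6015,-0.073), key pitch 70 mm, yaw -0.033. The drawer face is at x≈0.456, and home puts it at x≈0.531. The crop confirms that green is the rightmost key and that the vials sit behind the panel. First I shut the fingers and align the tool.

```bash
python3 -m jog '[{"dp":[0,0,0],"turn":-0.1},{"dp":[0,0,0],"turn":-0.2},{"dp":[0,0,0],"turn":-0.3},{"dp":[0,0,0],"turn":-0.35},{"dp":[0,0,0],"turn":-0.35},{"dp":[0,0,0],"turn":-0.35}]' 0
cat > w.py <<'E'
import sys
from h import *
s=env.get_state();M=R.from_quat(s["tool_rot"]).as_matrix();p=np.array(s["ee_pos"])
print(s["t"],p.round(4),M[:,1].round(3),"f",np.round(s["force"],2),s["gripper_width"])
for a in sys.argv[1:]: print(a,(M.T@(np.array(eval(a))-p)).round(4))
E
python3 w.py "[.40,0.004,.23]"
```

```text
t: 0.6
ee_pos: [0.2332, 0.5791, 0.2299]
tool_rot: [-0.707, 0.013, 0.707, 0.011]
force: [0.0, -0.7, -0.5]
gripper_width: 0.14
0.6 [0.2332 0.5791 0.2299] [-0.034 -0.999  0.003] f [ 0.04 -0.69 -0.52] 0.14013561335395872
[.40,0.004,.23] [ 0.0013  0.569  -0.1866]
```

```bash
python3 -m jog '[{"dp":[0,0.02,-0.006],"turn":0},{"dp":[0,0.055,-0.018],"turn":0},{"dp":[0,0.09,-0.03],"turn":0},{"dp":[0,0.125,-0.041],"turn":0},{"dp":[0,0.16,-0.052],"turn":0},{"dp":[0,0.195,-0.064],"turn":0},{"dp":[0,0.23,-0.075],"turn":0},{"dp":[0,0.265,-0.087],"turn":0},{"dp":[0,0.3,-0.098],"turn":0},{"dp":[0,0.335,-0.11],"turn":0},{"dp":[0,0.37,-0.121],"turn":0},{"dp":[0,0.405,-0.133],"turn":0},{"dp":[0,0.44,-0.144],"turn":0},{"dp":[0,0.475,-0.156],"turn":0},{"dp":[0,0.51,-0.167],"turn":0},{"dp":[0,0.545,-0.179],"turn":0},{"dp":[0,0.569,-0.187],"turn":0},{"dp":[0,0.569,-0.187],"turn":0},{"dp":[0,0.569,-0.187],"turn":0}]'
python3 w.py "[.40,0.004,.045]"
```

```text
t: 2.18
ee_pos: [0.4004, 0.0028, 0.2311]
tool_rot: [-0.707, 0.015, 0.707, 0.013]
force: [0.5, 0.0, -0.7]
gripper_width: -0.001
2.1833 [0.4004 0.0028 0.2311] [-0.039 -0.999  0.003] f [ 0.51  0.04 -0.66] -0.0012254581372447932
[.40,0.004,.045] [ 0.1861 -0.0017  0.0002]
```

```bash
python3 -m jog '[{"dp":[0.02,0,0],"turn":0},{"dp":[0.05,0,0],"turn":0},{"dp":[0.08,0,0],"turn":0},{"dp":[0.11,0,0],"turn":0},{"dp":[0.14,0,0],"turn":0},{"dp":[0.17,0,0],"turn":0},{"dp":[0.186,0,0],"turn":0},{"dp":[0.186,0,0],"turn":0},{"dp":[0.186,0,0],"turn":0}]'
python3 w.py "[.44,0.003,.045]" "[.52,0.0,.045]"
python3 - <<'E'
from h import *
c=env.read_camera("scene");cv2.imwrite("pics/pre.png",cv2.resize(c["frame"][70:270,150:400],None,fx=3,fy=3)[...,::-1])
E
```

```text
t: 2.93
ee_pos: [0.4, 0.003, 0.0449]
tool_rot: [-0.706, 0.015, 0.708, 0.012]
force: [0.6, 0.0, 1.1]
gripper_width: 0.003
2.9333 [0.4    0.003  0.0449] [-0.037 -0.999  0.004] f [0.61 0.03 1.09] 0.00279776830014133
[.44,0.003,.045] [-0.0002 -0.0014 -0.04  ]
[.52,0.0,.045] [-0.0004 -0.0014 -0.1201]
```

View pics/pre.png

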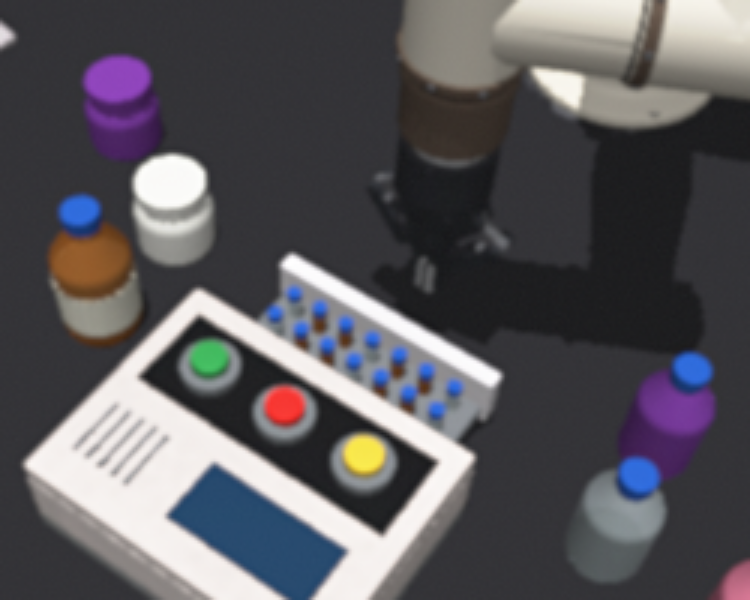

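The shut fingertips are clear of the panel and centred in front of it. Now I push slowly, stopping about 1 cm short of home.

```bash
python3 -m jog '[{"dp":[0,0,-0.006],"turn":0},{"dp":[0,0,-0.012],"turn":0},{"dp":[0,0,-0.018],"turn":0},{"dp":[0,0,-0.024],"turn":0},{"dp":[0,0,-0.03],"turn":0},{"dp":[0,0,-0.036],"turn":0},{"dp":[0,0,-0.042],"turn":0},{"dp":[0,0,-0.048],"turn":0},{"dp":[0,0,-0.054],"turn":0},{"dp":[0,0,-0.06],"turn":0},{"dp":[0,0,-0.066],"turn":0},{"dp":[0,0,-0.072],"turn":0},{"dp":[0,0,-0.078],"turn":0},{"dp":[0,0,-0.084],"turn":0},{"dp":[0,0,-0.09],"turn":0},{"dp":[0,0,-0.096],"turn":0},{"dp":[0,0,-0.102],"turn":0},{"dp":[0,0,-0.106],"turn":0},{"dp":[0,0,-0.106],"turn":0}]'
python3 w.py "[.52,0.0,.045]"
```

```text
t: 4.57
ee_pos: [0.5084, -0.0006, 0.0459]
tool_rot: [0.708, -0.014, -0.706, -0.012]
force: [-0.0, -1.8, -0.1]
gripper_width: 0.001
4.5667 [ 0.5084 -0.0006  0.0459] [-0.037 -0.999  0.002] f [-0.03 -1.78 -0.09] 0.0010277333426900895
[.52,0.0,.045] [ 0.0009 -0.001  -0.0116]
```

```bash
python3 -m jog '[{"dp":[0,0,-0.002],"turn":0},{"dp":[0,0,-0.004],"turn":0},{"dp":[0,0,-0.005],"turn":0},{"dp":[0,0,-0.006],"turn":0},{"dp":[0,0,-0.007],"turn":0},{"dp":[0,0,-0.008],"turn":0}]'
python3 - <<'E'
from h import *
c=env.read_camera("scene");cv2.imwrite("pics/push.png",cv2.resize(c["frame"][70:270,150:400],None,fx=3,fy=3)[...,::-1])
E
```

```text
t: 5.07
ee_pos: [0.5164, -0.0008, 0.0459]
tool_rot: [0.708, -0.014, -0.706, -0.012]
force: [-2.3, 0.7, -0.9]
gripper_width: 0.003
```

View pics/push.png

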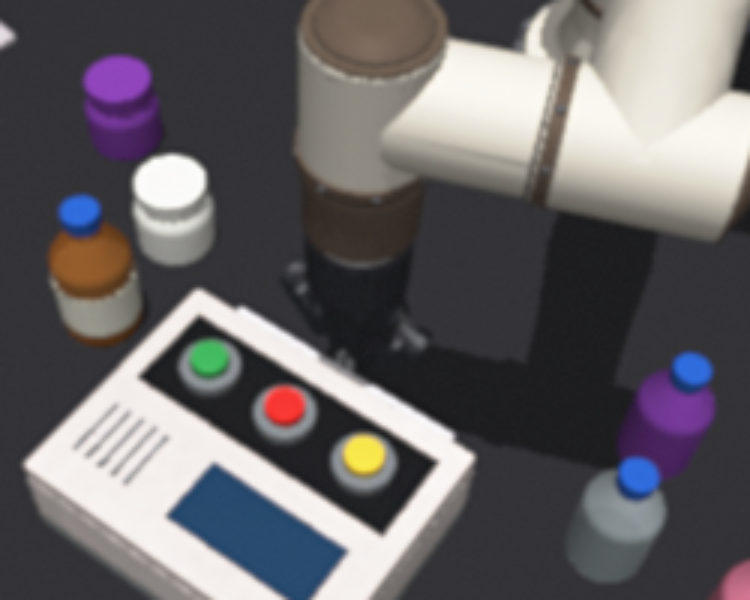

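The drawer is nearly home and its force is about 2 N, which is just friction. I creep in 1 mm steps until the force rises.

```bash
python3 -m jog '[{"dp":[0,0,-0.001],"turn":0},{"dp":[0,0,-0.002],"turn":0},{"dp":[0,0,-0.003],"turn":0}]';python3 -m jog '[{"dp":[0,0,-0.001],"turn":0},{"dp":[0,0,-0.0015],"turn":0}]'
```

```text
t: 5.37
ee_pos: [0.5197, -0.001, 0.0459]
tool_rot: [0.708, -0.014, -0.706, -0.012]
force: [-1.8, 0.3, -2.1]
gripper_width: -0.002
t: 5.53
ee_pos: [0.5204, -0.001, 0.0459]
tool_rot: [0.707, -0.014, -0.707, -0.012]
force: [-5.6, 2.4, 2.4]
gripper_width: 0.0
```

```bash
python3 -m jog '[{"dp":[0,0,-0.001],"turn":0},{"dp":[0,0,-0.001],"turn":0},{"dp":[0,0,-0.001],"turn":0}]'
```

```text
t: 5.78
ee_pos: [0.5204, -0.001, 0.0459]
tool_rot: [-0.706, 0.014, 0.708, 0.012]
force: [-5.8, 1.9, 3.0]
gripper_width: -0.0
```

```bash
python3 -m jog '[{"dp":[0,0,-0.001],"turn":0},{"dp":[0,0,-0.002],"turn":0},{"dp":[0,0,-0.002],"turn":0},{"dp":[0,0,-0.002],"turn":0}]'
python3 -m jog '[{"dp":[0,0,0.005],"turn":0},{"dp":[0,0,0.02],"turn":0},{"dp":[0,0,0.04],"turn":0},{"dp":[-0.02,0,0.05],"turn":0},{"dp":[-0.05,0,0.05],"turn":0},{"dp":[-0.08,0,0.05],"turn":0},{"dp":[-0.11,0,0.05],"turn":0},{"dp":[-0.124,0,0.05],"turn":0},{"dp":[-0.124,0,0.05],"turn":0},{"dp":[-0.124,0,0.05],"turn":0}]'
python3 w.py "[.6015,-.073,.17]"
```

```text
t: 6.12
ee_pos: [0.5203, -0.0011, 0.0459]
tool_rot: [-0.705, 0.015, 0.709, 0.012]
force: [-7.7, 2.8, 5.4]
gripper_width: -0.001
t: 6.95
ee_pos: [0.4723, 0.0016, 0.1714]
tool_rot: [-0.706, 0.014, 0.708, 0.013]
force: [0.1, 0.7, -0.4]
gripper_width: 0.003
6.95 [0.4723 0.0016 0.1714] [-0.038 -0.999  0.001] f [ 0.08  0.71 -0.37] 0.0032572945830770055
[.6015,-.073,.17] [ 0.0013  0.0696 -0.1319]
```

Hard stop reached: the position stayed at 0.520 while the force rose, and this matches the predicted home of 0.531 less the 11 mm half pad. Next I move above the green key and check that the drawer is home.

```bash
python3 -m jog '[{"dp":[0,0.01,-0.019],"turn":0},{"dp":[0,0.02,-0.038],"turn":0},{"dp":[0,0.03,-0.057],"turn":0},{"dp":[0,0.04,-0.076],"turn":0},{"dp":[0,0.05,-0.095],"turn":0},{"dp":[0,0.06,-0.114],"turn":0},{"dp":[0,0.0695,-0.132],"turn":0},{"dp":[0.02,0.0695,-0.132],"turn":0},{"dp":[0.036,0.0695,-0.132],"turn":0},{"dp":[0.036,0.0695,-0.132],"turn":0},{"dp":[0.036,0.0695,-0.132],"turn":0}]'
python3 w.py "[.6015,-.073,.112]" 
python3 - <<'E'
from h import *
c=env.read_camera("scene");d=env.read_camera("wrist")
a=cv2.resize(c["frame"][120:270,180:330],(400,400));b=cv2.resize(d["frame"],(400,300));b=cv2.copyMakeBorder(b,0,100,0,0,0)
cv2.imwrite("pics/over.png",np.hstack([a,b])[...,::-1])
E
```

```text
t: 7.87
ee_pos: [0.6006, -0.0732, 0.1331]
tool_rot: [-0.705, 0.014, 0.709, 0.013]
force: [0.2, 0.6, 0.0]
gripper_width: 0.002
7.8667 [ 0.6006 -0.0732  0.1331] [-0.038 -0.999  0.002] f [0.21 0.57 0.05] 0.00241210898292902
[.6015,-.073,.112] [ 0.0211 -0.0003 -0.001 ]
```

View pics/over.png

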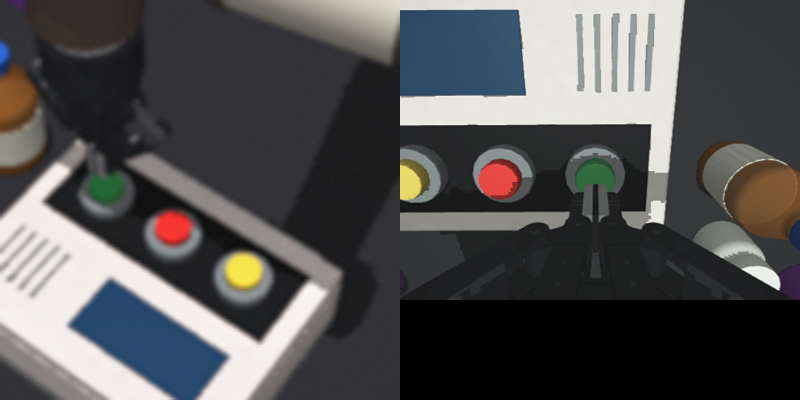

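The fingertips are centred over the green key. I descend to just above it, then press in small steps.

```bash
python3 -m jog '[{"dp":[0.008,0,-0.001],"turn":0},{"dp":[0.014,0,-0.001],"turn":0},{"dp":[0.019,0,-0.001],"turn":0},{"dp":[0.021,0,-0.001],"turn":0},{"dp":[0.021,0,-0.001],"turn":0}]'
python3 -m jog '[{"dp":[0.001,0,0],"turn":0},{"dp":[0.002,0,0],"turn":0},{"dp":[0.003,0,0],"turn":0},{"dp":[0.004,0,0],"turn":0},{"dp":[0.004,0,0],"turn":0}]'
```

```text
t: 8.38
ee_pos: [0.6024, -0.073, 0.114]
tool_rot: [-0.706, 0.014, 0.708, 0.012]
force: [-0.9, 0.5, 0.4]
gripper_width: -0.0
t: 8.8
ee_pos: [0.6026, -0.073, 0.1103]
tool_rot: [-0.706, 0.014, 0.708, 0.012]
force: [-0.8, 0.6, 3.2]
gripper_width: -0.001
```

```bash
python3 -m jog '[{"dp":[0.001,0,0],"turn":0},{"dp":[0.002,0,0],"turn":0},{"dp":[0.003,0,0],"turn":0},{"dp":[0.004,0,0],"turn":0},{"dp":[0.004,0,0],"turn":0}]'; python3 -m jog '[{"dp":[0.001,0,0],"turn":0},{"dp":[0.002,0,0],"turn":0},{"dp":[0.002,0,0],"turn":0}]'
```

```text
t: 9.22
ee_pos: [0.6027, -0.073, 0.108]
tool_rot: [-0.707, 0.014, 0.707, 0.012]
force: [-4.5, -0.0, 10.5]
gripper_width: -0.0
t: 9.47
ee_pos: [0.6027, -0.073, 0.108]
tool_rot: [-0.707, 0.014, 0.707, 0.012]
force: [-4.9, 2.4, 11.5]
gripper_width: 0.001
```

The tip stopped at 11 N, about 6 mm after first contact, and the 3 N at about 3.7 mm fits the spring. That looks like a full press; I verify visually.

```bash
python3 - <<'E'
from h import *
c=env.read_camera("scene");d=env.read_camera("wrist")
a=cv2.resize(c["frame"][160:240,190:300],(400,290),interpolation=cv2.INTER_CUBIC);b=cv2.resize(d["frame"][150:310,120:340],(400,290),interpolation=cv2.INTER_CUBIC)
cv2.imwrite("pics/press.png",np.hstack([a,b])[...,::-1])
E
```

```text
(no output)
```

View pics/press.png

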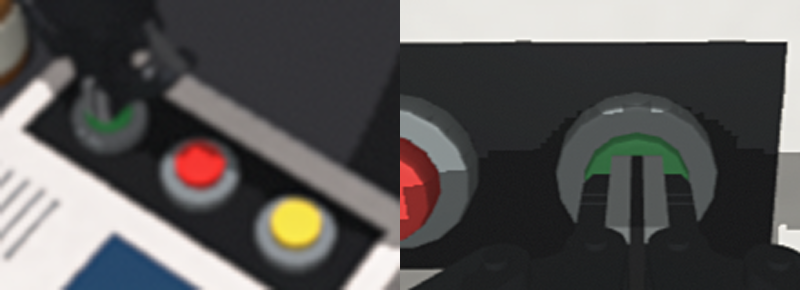

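The green key sits flush in its collar under the tips, so it is fully down. I lift straight up and then move away.

```bash
python3 -m jog '[{"dp":[-0.004,0,0],"turn":0},{"dp":[-0.015,0,0],"turn":0},{"dp":[-0.04,0,0],"turn":0},{"dp":[-0.07,0,0],"turn":0},{"dp":[-0.1,0,0.01],"turn":0},{"dp":[-0.12,0,0.04],"turn":0},{"dp":[-0.12,0,0.075],"turn":0},{"dp":[-0.12,0,0.11],"turn":0},{"dp":[-0.12,0,0.145],"turn":0},{"dp":[-0.12,0,0.18],"turn":0},{"dp":[-0.12,0,0.18],"turn":0},{"dp":[-0.12,0,0.18],"turn":0}]'
python3 - <<'E'
from h import *
import pickle
o=pickle.load(open("c.pkl","rb"))["scene"]["frame"]
c=env.read_camera("scene");cv2.imwrite("pics/end.png",np.hstack([cv2.resize(f[70:270,150:330],(400,444)) for f in(o,c["frame"])])[...,::-1])
E
```

```text
t: 10.57
ee_pos: [0.4217, -0.0663, 0.2288]
tool_rot: [0.707, -0.013, -0.707, -0.012]
force: [1.6, 0.2, 0.6]
gripper_width: 0.0
```

View pics/end.png

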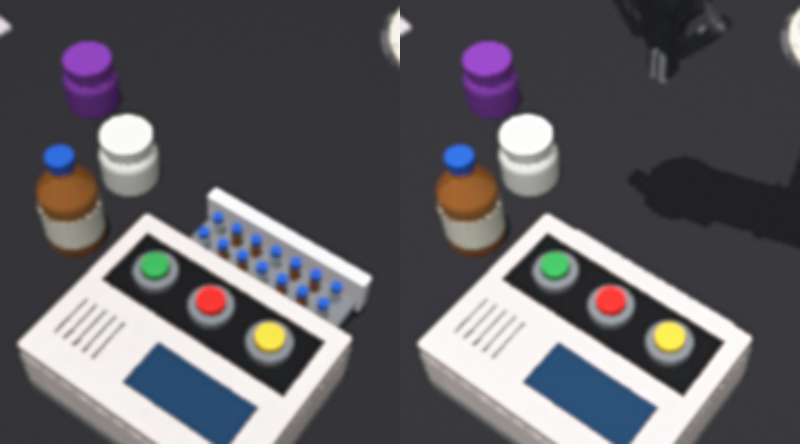

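The drawer is home, the green key is up again, and the bottle and tub have not moved. Handing in.

```bash
python3 -c "
from rig import env
env.job_done()"
```

```text
the job is handed in; nothing more can be done
```

I pushed the drawer home, pressed the green key once, withdrew the hand, and handed the job in at about 10.6 s. No verdict is reported.

- **Drawer:** I pushed the front with the shut fingertips until it met the hard stop. The tool stayed at x = 0.520 while the pushing force rose to about 8 N. That matches the predicted home position, and the last picture shows the drawer shut.
- **Green key:** It was pressed flush with its collar at about 11 N, more than the 4 N it needs but under the 30 N limit. The tips stopped about 4 mm higher than my measured key height predicted. The force rise and the picture both fit a full press, so I take this as a TCP or calibration offset. The last picture shows the key up again.
- **Other things:** The red and yellow keys look up, and the amber bottle and white tub look unmoved in the before/after pictures. The clear bottle was outside that last crop, so I did not check it at the end. It looked unmoved after the push, and the arm did not go near it afterwards.

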